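Find the foot that grips and use it as a stop

ROBOT

A 7-joint arm with a two-finger parallel gripper is mounted at the origin on the work surface. World frame = base frame: x ahead of the robot, y to its left, z up, the work surface at z = 0. Lengths are in m, angles in rad, forces in N, time in s.
With the tool pointing down it reaches from about 0.425 to 0.8 m from the base axis. Payload 8.3 kg.
Tool frame: the origin (TCP) lies at the very end of the fingers, on their centre line; the grasp point (between the pads) lies 19 mm behind it; z points along the fingers, y is the line along which they close (so a half turn about z gives the same grasp; the last joint's range is limited). The gripper opens to 85 mm and grips with 20 to 120 N. Pads are 22 mm wide; open, the fingers measure 114 mm over their backs; the gripper's body (76 mm by 85 mm) begins 54 mm behind the grasp point. The pads swing forward as they close: fully open they stand 13 mm farther back than shut.
Start: joints at [-1.274, 0.383, 0.016, 1.37, -0.006, 1.388, -0.046], TCP at [0.22, 0.585, 0.211] pointing down, gripper open.
Joint ranges: [-2.95, 2.95], [-0.25, 2.06], [-1.52, 1.56], [0.18, 2.33], [-1.44, 4.58], [0.02, 2.06], [-3.01, 3.01]. Speed limits (rad/s): [2.39, 2.39, 3.01, 3.01, 3.14, 3.14, 3.14].

INTERFACE

Orientations are given as a rotation vector (axis times angle).
In Python, from workcell import arm gives the robot as it stands. The module is installed in compiled form; this text tells all that it offers. Calls block until the motion is done:
- arm.move_pose(position, orientation): joint-space move of the TCP to a pose.
- arm.servo_line(position, ori=None, rate=0.15): straight line of the TCP; ori=None keeps the orientation; rate is the mean speed in m/s.
- arm.goto_joints(angles): joint-space move.
- arm.move_gripper(opening, grasp_force=None): finger opening in m; grasp_force is the grip in N (None keeps the last); returns when the fingers have stopped.
- arm.dwell(seconds).
- arm.solve_ik(position, orientation): joint angles nearest the present ones, or None.
- arm.state(): the state.
- arm.snapshot(name): name is "side" or "top" or "wrist"; returns the picture (384x512x3 uint8, blue, green, red); there is no depth.
- arm.calibration(name): a dict with "fx", "fy", "cx", "cy" (pixels), "R" (3x3) and "t" (3): a world point X has camera coordinates R X + t; the wrist camera has in their place "mount" (4x4, takes a point from camera to tool coordinates, whose origin is the TCP and whose axes are the flange's). Camera axes: x right, y down, z forward; pixel columns grow to the right and rows downward; lengths in m; the calibration is good to about 2 mm. A picture is of the moment at which its call begins: read the wrist's pose just before it. calibration takes no time and is no camera call.
A pose or a line that the arm cannot do raises arm.PlanningError and nothing moves.
- arm.sign_off(): hands the job in; it is judged then, once.
The state is a dict: "time": time; "joint_positions": joint angles; "dq": joint speeds; "tau": joint torques, N m; "position": TCP position; "orientation": TCP orientation; "wrist_force": force on the tool from outside, world axes, zero at the start; "torque": the same for the moment, N m; "grip_width": finger opening in m; "grasp_force": force on a finger pad.
Only numpy, scipy, OpenCV 4.12 (cv2) and the standard library are available. Lean on these libraries where they do the work, as an engineer would, in place of code of your own. Each camera call takes 0.05 s, during which the arm holds its last target. There are 200 camera calls.

TASK

A sprung plate has to be held back, and only one of the two lookalike levelling feet with yellow collars can do it: one has a sound rubber sole that grips the bench, the other's has gone hard and slides easily. Drag each along the bench to feel which is which, then slide the one that grips against the middle of the blue sprung plate, push the plate back to the white line or beyond and leave the foot there holding it, and slide the slippery one wholly inside the red square. Slide them all the way: never lift a foot or its collar, nor knock one over.

Things in the scene. Friction and masses are not known exactly. Their poses are not given: they have to be found in the camera images.
- foot_a: One of two lookalike levelling feet, 0.8 to 1 kg: rubber sole and steel base 90 mm across, rim 14 mm high, cone to 20 mm; stud 17 mm across to 85 mm; over it a loose yellow tube (collar) 26 mm across, 20 to 68 mm high, 1.5 mm play, free to rise. Origin: on the collar's axis, level with the underside; z up. Drag it by the collar, 45 mm up. To slide it takes 4 to 7 N (sound) or 0.5 to 1 N (hard); pressing on it adds drag.
- foot_b: The other foot, with the opposite sole, 0.8 to 1 kg: rubber sole and steel base 90 mm across, rim 14 mm high, cone to 20 mm; stud 17 mm across to 85 mm; over it a loose yellow tube (collar) 26 mm across, 20 to 68 mm high, 1.5 mm play, free to rise. Origin: on the collar's axis, level with the underside; z up. 
- spring_stop: Fixed blue spring stop. Plate 70 mm wide, 4 to 22 mm high, slides 45 mm, spring 3.2 N at rest to 3.7 N at the end. Origin: on the bench under the middle of the plate's face at rest; x: the way the plate is pushed in, y along the face. Foot touches at x = -45 mm; white line at x = 22 mm. Housing 36 mm high from x = 56 mm.
- bay: Red square painted flat on the bench, 130 x 130 mm inside a 6 mm white border, cannot be felt. Origin: its centre; x, y along its sides. A foot is wholly inside with its centre within 20 mm of this centre along both sides.
Things that resemble listed ones, but are neither listed nor needed, are in the scene too. What is shaped like the foot_a but pink is not meant.

How it is judged:
By the outcome, as a careful person would: the job done as asked, in the order asked, and still so for the second after the job is handed in, with the robot touching nothing.
It also fails if it takes over 64 s, if anything falls off the work surface, if the arm or the gripper's body presses on something with over 40 N, if the wrist force passes 120 N, or if a joint passes its speed limit or range.

## Working session

There is one attempt and no reset: what is moved stays moved. The work goes in short steps, each a Python script; the robot and the scene stay as the last script left them, time stands still between calls to the robot, and variables do not carry over. Pictures are saved under pics/ and viewed, at most 10 in all, crops included, and the job is handed in when it is done.

```bash
mkdir -p pics
python3 - <<'E'
from workcell import arm
import cv2,numpy as np
t=arm.snapshot("top");s=arm.snapshot("side")
cv2.imwrite("pics/top.png",t);cv2.imwrite("pics/side.png",s)
for n in("top","side"):
  c=arm.calibration(n);print(n,c["fx"],c["cx"],c["cy"],np.round(c["R"],3).tolist(),np.round(c["t"],3), np.round(-np.array(c["R"]).T@c["t"],3))
print(np.round(arm.calibration("wrist")["mount"],3).tolist())
st=arm.state();print(st["orientation"],st["wrist_force"],st["time"])
E
```

```text
top 381.62624882842994 248.78626172170604 191.70471817243558 [[0.022, -0.999, 0.044], [-0.994, -0.027, -0.103], [0.104, -0.042, -0.994]] [-0.004  0.493  0.633] [0.425 0.036 0.68 ]
side 360.2122778506265 255.82423810506327 192.55391998273228 [[-0.838, -0.545, 0.009], [-0.387, 0.582, -0.715], [0.384, -0.603, -0.699]] [0.45  0.208 0.491] [0.269 0.42  0.487]
[[0.0, -0.966, -0.26, 0.066], [1.0, 0.0, -0.0, 0.002], [0.0, -0.26, 0.966, -0.163], [0.0, 0.0, 0.0, 1.0]]
[-5.61956755e-01 -3.09064873e+00  2.81991179e-03] [ 1.05420076 -0.16746148  0.13504421] 0.1
```

View pics/top.png

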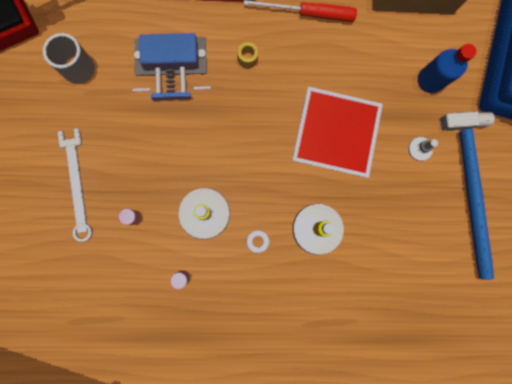

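View pics/side.png

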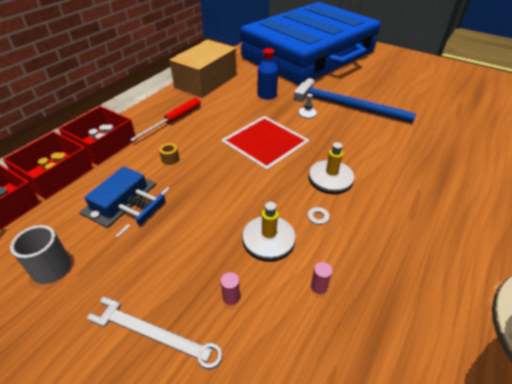

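The top view shows several objects:
- Yellow-collared feet at (203,212) and (323,229).
- Lookalikes to reject: the small collarless foot at (421,149), the brass ring at (248,54), pink cylinders at (128,217) and (179,281), and the washer at (258,241).
- The stop plate at (170,97) with its white ticks at row 89.
- The red bay at (338,132).

The side view agrees. Next I'll locate these and take a close crop.

```bash
cat > h.py <<'E'
from workcell import arm
import cv2,numpy as np
from scipy.spatial.transform import Rotation as Ro
def ray(px,z,name="top",st=None):
    c=arm.calibration(name)
    d=np.array([(px[0]-c["cx"])/c["fx"],(px[1]-c["cy"])/c["fy"],1.])
    if name=="wrist":
        M=np.array(c["mount"]);T=Ro.from_rotvec(st["orientation"]).as_matrix()
        o=T@M[:3,3]+st["position"];d=T@M[:3,:3]@d
    else:
        R=np.array(c["R"]);o=-R.T@c["t"];d=R.T@d
    return o+d*(z-o[2])/d[2]
def blobs(m,amin):
    cs,_=cv2.findContours(m.astype(np.uint8),cv2.RETR_EXTERNAL,cv2.CHAIN_APPROX_NONE)
    return [c for c in cs if cv2.contourArea(c)>amin]
def down(yaw):  # tool z down, tool y (closing line) at world angle yaw
    y=np.array([np.cos(yaw),np.sin(yaw),0]);z=np.array([0,0,-1.]);x=np.cross(y,z)
    return Ro.from_matrix(np.c_[x,y,z]).as_rotvec()
def feet(img,name="top",st=None):
    h=cv2.cvtColor(img,cv2.COLOR_BGR2HSV);out=[]
    m=(h[...,1]<75)&(h[...,2]>110)
    for c in blobs(m,1000):
        hull=cv2.convexHull(c);(cx,cy),ax,a=cv2.fitEllipse(hull)
        if max(ax)/min(ax)<1.25: out.append((np.round((cx,cy,*ax),1),np.round(ray((cx,cy),.013,name,st),4)))
    return out
E
python3 - <<'E'
from h import *
t=cv2.imread("pics/top.png");h=cv2.cvtColor(t,cv2.COLOR_BGR2HSV)
for f in feet(t):print(f)
red=((h[...,0]<8)|(h[...,0]>172))&(h[...,1]>180)&(h[...,2]>120)
for c in blobs(red,2000):
    r=cv2.minAreaRect(c);b=cv2.boxPoints(r);print("red",np.round(r[0],1),np.round([ray(p,0)[:2] for p in b],4).tolist(),ray(r[0],0))
blue=(h[...,0]>100)&(h[...,0]<130)&(h[...,1]>120);blue[:,260:]=0
for c in blobs(blue,100):
    r=cv2.minAreaRect(c);print("blue",r,np.round([ray(p,.022)[:2] for p in cv2.boxPoints(r)],4).tolist())
w=(h[...,1]<80)&(h[...,2]>130);w[:,:130]=0;w[:,215:]=0;w[:80]=0;w[100:]=0
for c in blobs(w,3):
    r=cv2.boundingRect(c);m=cv2.moments(c);p=(m['m10']/m['m00'],m['m01']/m['m00']);print("tick",r,ray(p,0))
a=cv2.resize(t[40:270,110:370],None,fx=3,fy=2.6 if 0 else 2.6,interpolation=cv2.INTER_CUBIC)
cv2.imwrite("pics/crop.png",cv2.resize(t[40:250,110:370],None,fx=2.8,fy=2.8,interpolation=cv2.INTER_CUBIC))
E
```

```text
(array([317.9, 228.8,  50.1,  51. ]), array([ 0.4322, -0.1153,  0.013 ]))
(array([203.6, 213.2,  50.7,  51.2]), array([0.4548, 0.0855, 0.013 ]))
red [337.9 131.8] [[0.5623, -0.0799], [0.6849, -0.1056], [0.6611, -0.2315], [0.5385, -0.2032]] [ 0.61111026 -0.15479053  0.        ]
blue ((167.5, 48.5), (27.0, 55.0), 90.0) [[0.7699, 0.2088], [0.7744, 0.1111], [0.7238, 0.1093], [0.7196, 0.2063]]
tick (133, 88, 17, 4) [0.67788055 0.20791382 0.        ]
tick (194, 86, 17, 4) [0.68586065 0.09868762 0.        ]
tick (175, 80, 16, 13) [0.68685517 0.13219412 0.        ]
tick (150, 80, 11, 17) [0.68331783 0.17804933 0.        ]
```

View pics/crop.png

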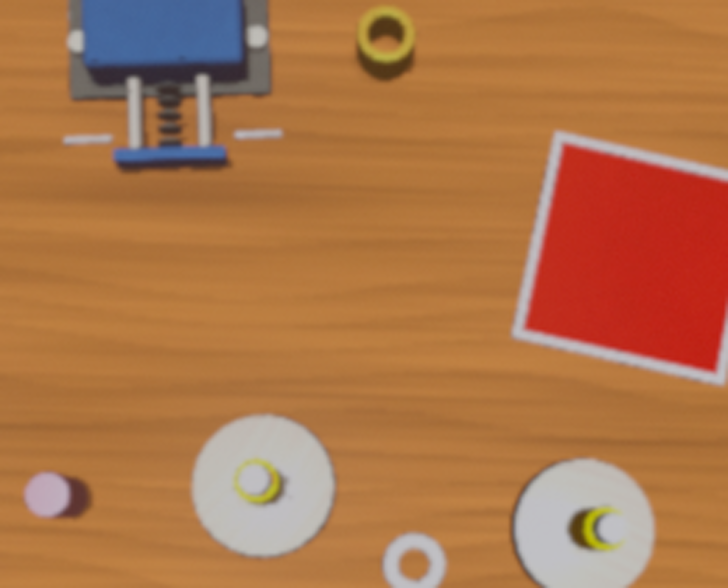

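The crop confirms both yellow-collared feet and the plate with its ticks. I'll go above the left foot, check it with the wrist camera, grip it and drag.

Run:
```python
from h import *
print("plate",ray((171.1,95.4),.022))
yaw=np.arctan2(.9973,-.073)
p=np.array([.4548,.0855])
arm.move_pose([*p,.16],down(yaw))
arm.move_gripper(.07)
st=arm.state();im=arm.snapshot("wrist");cv2.imwrite("pics/w1.png",im)
print(st["time"],st["position"],feet(im,"wrist",st))
```

```text
plate [0.66062642 0.14896343 0.022     ]
2.4083 [0.45479104 0.08584146 0.15995511] [(array([253.4, 174.3,  85.7,  87.3]), array([0.4535, 0.0867, 0.013 ])), (array([160.9, 120.5,  38.9,  41.6]), array([ 0.4074, -0.0059,  0.013 ])), (array([ 49.5, 136.5,  84. ,  99. ]), array([ 0.4308, -0.1143,  0.013 ]))]
```

View pics/w1.png

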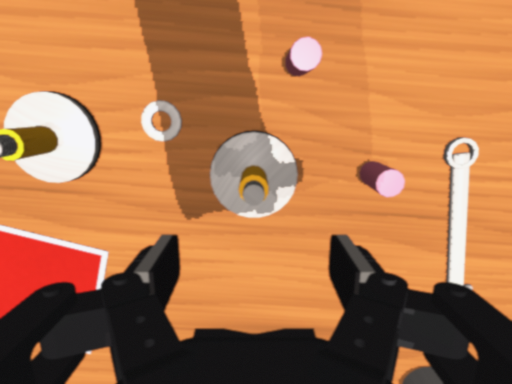

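The wrist view shows the left foot at (253,174), within 1.5 mm of the top-view estimate, with the fingers clear on both sides. Gripping and dragging.

```bash
cat >> h.py <<'E'
yaw=np.arctan2(.9973,-.073);push=np.array([.9973,.073])
def F(n=3):
    a=[]
    for _ in range(n): a.append(arm.state()["wrist_force"]);arm.dwell(.02)
    return np.mean(a,0)
def grab(p,z=.026,force=40):
    arm.servo_line([*p,z],rate=.12);arm.dwell(.1);f0=F()
    arm.move_gripper(.02,force);arm.dwell(.1);s=arm.state()
    print("grab t",round(s["time"],2),"w",s["grip_width"],"gf",s["grasp_force"],"f0",f0.round(2),"f1",F().round(2),s["position"].round(4) if hasattr(s["position"],"round") else s["position"])
    return f0
def feel(p,d,n=5,step=.007,z=.026):
    for i in range(1,n+1):
        arm.servo_line([*(p+d*step*i),z],rate=.04)
        s=arm.state();print(np.round(s["wrist_force"],2),np.round(s["position"],4),end=" ")
    arm.dwell(.15);print("rest",F().round(2),arm.state()["time"])
E
python3 - <<'E'
from h import *
p=np.array([.454,.0863])
grab(p);feel(p,push)
E
```

```text
grab t 4.44 w 0.02524069883227525 gf 40.18159636761993 f0 [ 0.24 -0.58  0.35] f1 [-0.81 -0.58  4.37] [0.4541 0.0864 0.0262]
[-8.3  -1.96 12.44] [0.4594 0.0865 0.0259] [-8.85 -1.31 12.13] [0.4661 0.087  0.0258] [-5.45 -0.07  6.94] [0.4735 0.0877 0.0256] [-6.36 -0.8   7.66] [0.4802 0.0883 0.0256] [-7.17 -0.93  7.93] [0.4873 0.0889 0.0256] rest [-6.13 -0.41  7.42] 6.3167
```

```bash
cat >> h.py <<'E'
def release():
    arm.move_gripper(.06);p=arm.state()["position"]
    arm.servo_line([p[0],p[1],.115],rate=.15)
E
python3 - <<'E'
from h import *
release()
p=np.array([.4315,-.115])
arm.move_pose([*p,.115],down(yaw))
st=arm.state();im=arm.snapshot("wrist");fs=feet(im,"wrist",st);print(fs)
c=[f[1][:2] for f in fs if np.hypot(*(f[1][:2]-p))<.015]
if c:p=(p+c[0])/2
grab(p,.029);feel(p,push,z=.029)
fs=feet(arm.snapshot("top"));print(fs)
E
```

```text
[(array([467.5, 257. ,  82.8, 100.8]), array([0.484 , 0.0895, 0.013 ])), (array([372.6, 166.1,  42.6,  46.4]), array([ 0.4065, -0.0124,  0.013 ])), (array([251.2, 184.8,  98.4, 101.3]), array([ 0.4306, -0.1145,  0.013 ]))]
grab t 9.93 w 0.025355543790765378 gf 39.22136080187116 f0 [ 0.72 -0.02  0.34] f1 [-0.77  0.37  5.91] [ 0.4315 -0.1147  0.0294]
[-0.22  1.16  5.17] [ 0.4386 -0.1143  0.0294] [0.15 0.38 5.66] [ 0.4456 -0.1139  0.0294] [0.11 0.42 5.73] [ 0.4526 -0.1134  0.0294] [-0.3   0.22  5.23] [ 0.4595 -0.1128  0.0294] [-0.97 -0.    4.95] [ 0.4665 -0.1123  0.0294] rest [ 0.1  -0.23  5.17] 11.8
[(array([202.5, 195.6,  50.6,  51. ]), array([0.4855, 0.0884, 0.013 ])), (array([61.1, 50.4, 35.3, 37.8]), array([0.7394, 0.3489, 0.013 ]))]
```

The left foot drags at 6–8 N, so it is the sound one. The right drags at about 0.5 N, so it is the slippery one. The sound foot goes to the plate first.

Run:
```python
from h import *
release()
p=np.array([.4852,.089]);z=.028
arm.move_pose([*p,.115],down(yaw))
grab(p,z,60)
q=np.array([.660,.150])
def go(x,r):
    arm.servo_line([*(q+push*x),z],rate=r);s=arm.state();print(x,np.round(s["wrist_force"],1),np.round(s["position"],4),round(s["time"],2))
go(-.068,.05)
im=arm.snapshot("wrist");cv2.imwrite("pics/w2.png",im)
go(-.05,.04)
t=arm.snapshot("top");s=arm.snapshot("side");cv2.imwrite("pics/t2.png",np.vstack([cv2.resize(t[30:190,90:290],None,fx=2,fy=2),cv2.resize(s[130:300,60:260],(400,280))]))
```

```text
grab t 15.36 w 0.02475342589463698 gf 58.88043522834778 f0 [-0.48 -0.21 -0.19] f1 [-1.74 -0.33  5.9 ] [0.4855 0.0891 0.0284]
-0.068 [-11.1  -7.4  15.7] [0.5904 0.1426 0.0285] 17.98
-0.05 [-9.9 -1.3 12.2] [0.6087 0.1461 0.0285] 18.62
```

View pics/t2.png

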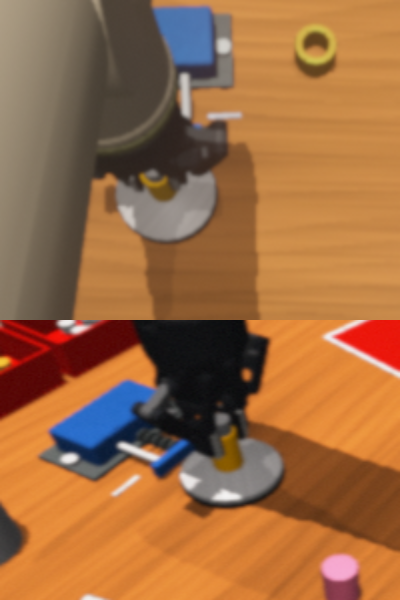

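The foot stands just short of the plate, at about (173,126) in the top view, upright. I'll check its lateral position numerically before pushing.

Run:
```python
from h import *
b=ray((90+166/2,30+192/2),.012);b2=ray((60+231*.5,130+(468-320)*170/280),.014,"side")
s=arm.state();q=np.array([.660,.150]);n=np.array([-.073,.9973])
for v in(b[:2],b2[:2],s["position"][:2]):print(v,"x",(v-q)@push,"y",(v-q)@n)
```

```text
[0.60826868 0.14493558] x -0.05196134602317469 y -0.0012743616257267112
[0.60866217 0.1463684 ] x -0.05146432584644313 y 0.00012586316641547855
[0.6086955  0.14610476] x -0.05145032568061026 y -0.00013949649384562574
```

Run:
```python
from h import *
q=np.array([.660,.150]);z=.0285
def go(x,r):
    arm.servo_line([*(q+push*x),z],rate=r);s=arm.state();print(x,np.round(s["wrist_force"],1),np.round(s["position"],4),round(s["time"],2))
for x in(-.04,-.03,-.02,-.011):go(x,.03)
arm.dwell(.3);print(F())
t=arm.snapshot("side")
arm.move_gripper(.06);arm.dwell(.2);p=arm.state()["position"];arm.servo_line([p[0],p[1],.13],rate=.12)
arm.move_pose([.4665,-.112,.13],down(yaw))
t=arm.snapshot("top");s=arm.snapshot("side")
for f in feet(t):print(f,(f[1][:2]-q)@push)
cv2.imwrite("pics/t3.png",np.vstack([cv2.resize(t[30:190,90:290],None,fx=2,fy=2),cv2.resize(s[130:300,60:260],(400,280))]))
print(arm.state()["time"])
```

```text
-0.04 [-11.8  -1.7  12.5] [0.6176 0.1468 0.0286] 19.21
-0.03 [-15.   -3.7  15. ] [0.6272 0.1474 0.0286] 19.69
-0.02 [-15.   -2.   14.1] [0.6372 0.1481 0.0287] 20.18
-0.011 [-15.   -2.   14.5] [0.6462 0.1487 0.0287] 20.62
[-14.59139358  -2.46778937  14.18246669]
(array([172. , 105.4,  49.5,  50.2]), array([0.6455, 0.1481, 0.013 ])) -0.014599550000000067
(array([61.1, 50.5, 35.5, 37.8]), array([0.7392, 0.349 , 0.013 ])) 0.09351315999999993
23.9667
```

View pics/t3.png

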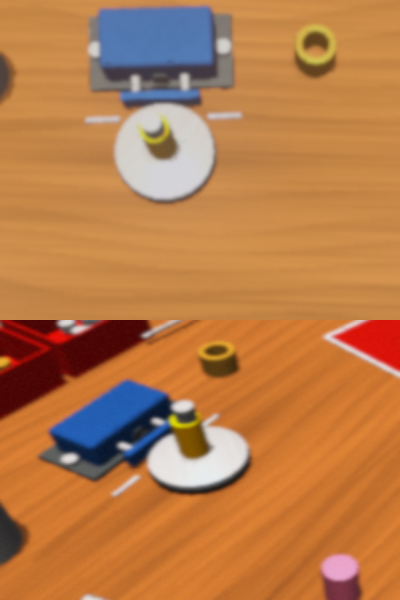

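The foot stands upright, centred, and holds the plate about 8 mm past the white line. Next, the slippery foot goes to the bay.

Run:
```python
from h import *
p=np.array([.4662,-.1123])
st=arm.state();fs=feet(arm.snapshot("wrist"),"wrist",st)
c=[f[1][:2] for f in fs if np.hypot(*(f[1][:2]-p))<.015];print(c)
if c:p=(p+c[0])/2
grab(p,.029,40)
arm.servo_line([.611,-.155,.0293],rate=.06);arm.dwell(.4);print(F())
arm.move_gripper(.06);arm.dwell(.2);a=arm.state()["position"];arm.servo_line([a[0],a[1],.13],rate=.12)
arm.move_pose([.45,-.02,.2],down(yaw))
t=arm.snapshot("top");s=arm.snapshot("side")
q=np.array([.660,.150])
for f in feet(t):print(f,(f[1][:2]-q)@push)
cv2.imwrite("pics/t4.png",np.vstack([t[:250],s[50:300]]))
print(arm.state()["time"])
```

```text
[array([ 0.4645, -0.1116])]
grab t 25.67 w 0.025365606038329366 gf 39.25839062780142 f0 [ 0.23 -0.1   0.7 ] f1 [-0.97 -0.06  4.23] [ 0.4656 -0.112   0.0292]
[-2.87356139  0.64654632  5.01184091]
(array([171.9, 105.3,  48.8,  50. ]), array([0.6456, 0.1483, 0.013 ])) -0.014485220000000078
31.4583
```

View pics/t4.png

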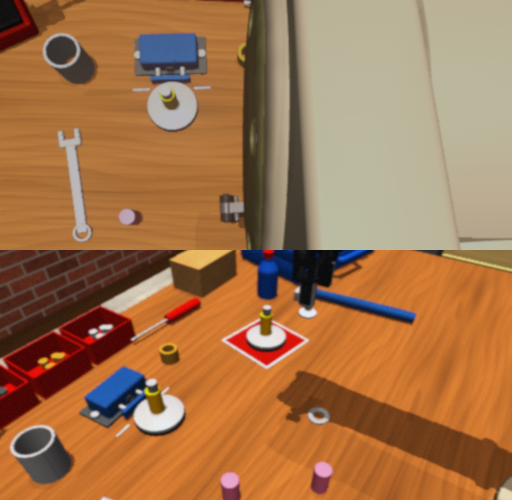

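The side view shows the slippery foot upright in the middle of the red square at (266,336 in the stack). The sound foot still holds the plate past the line, and the arm is clear.

```bash
python3 -c "
from h import *
print(ray((266,137),.013,'side'));print(arm.sign_off())"
```

```text
[ 0.60777686 -0.15038563  0.013     ]
the job is handed in; nothing more can be done
None
```

The sound foot (the left one, 6–8 N to drag) is holding the plate about 8 mm past the white line, and the slippery one (about 0.5 N) is within about 5 mm of the red square's centre; the job was handed in at about 31.5 s of the 64 s allowed, and no verdict came back.

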